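# Feel for the hidden release notch and spring the case lid

### The job

The grey sample case is shut; its lid is let go by a key sunk in a notch somewhere along the front rail. Touch a fingertip lightly to the left end of the rail, sweep along its top to the right until the fingertip finds the notch, then press the key in there, gently but fully home, so that it stays down and the lid springs ajar, and draw clear. Grasp and lift nothing, keep the fingers off the lid, and leave the bottles and the cup in front undisturbed.

Things in the scene. Friction and masses are not known exactly. Their poses are not given: they have to be found in the camera images.
- sample_case: Fixed grey metal case. Origin on the table under the middle of its front rail; z up, x away from the robot across the lid, y along the rail to the robot's left. The rail is the flat front edge: 46 mm wide (x -23 to 23 mm), 316 mm long (y -158 to 158 mm), top flat at z = 70 mm, unbroken from its left end (y over 110 mm) to the notch.
- rail_left (a point): Point on the rail top near its left end, 140 mm left (+y) of the middle, mid-width: the place to touch first and begin the sweep.
- rail_middle (a point): Middle of the rail top, 70 mm up. The one notch, same grey, is cut across the full width of the rail, 48 mm long in y. Its middle lies anywhere from 40 mm left to 40 mm right of this point; its place differs each time and is not reported: find it by touch or sight. It admits the tips of a shut gripper. 6 mm down in it lies the flat key that fills it.
- release_key (a joint): How far the key (44 x 46 mm, in the notch) is pressed down, m: 0 at the start (top 6 mm below the rail top), 0.008 fully home (14 mm below the rail top, firm stop). Takes about 4 N; moves with friction and stays where it is left.
- case_lid: Grey flat lid behind the rail, 106 x 314 x 8 mm; near edge 26 mm behind the rail's middle line, top 2 mm below the rail top. Origin on its hinge at the far rim, 133 mm behind the rail's middle line, 64 mm up. Geared to the key: shut while the key is up, open 0.2 rad (near edge 21 mm higher) when it is home.
- dropper_mid (a point): Middle (56 mm up) of the loose brown dropper bottle, 33 mm across and 112 mm tall, standing in front of the case. Not to be disturbed.
- vial_mid (a point): Middle (35 mm up) of the loose little brown bottle with white cap, 29 mm across and 71 mm tall, in front of the case. Not to be disturbed.
- cup_mid (a point): Middle (33 mm up) of the loose clear plastic measuring cup, 64 mm across and 66 mm tall, in front of the case. Not to be disturbed.

How it is judged:
By the outcome, as a careful person would: the job done as asked, in the order asked, and still so for the second after the job is handed in, with the robot touching nothing.
It also fails if it takes over 64 s, if anything falls off the work surface, if the arm or the gripper's body presses on something with over 40 N, if the wrist force passes 120 N, or if a joint passes its speed limit or range.

### The arm

A 6-joint arm with a two-finger parallel gripper is mounted at the origin on a cart in front of the work surface, level with it; the furniture and walls round the work are solid. World frame = base frame: x ahead of the robot, y to its left, z up, the work surface at z = 0. Lengths are in m, angles in rad, forces in N, time in s.
With the tool pointing down it reaches from about 0.275 to 0.725 m from the base axis. Payload 5.6 kg.
Tool frame: the origin (TCP) lies at the very end of the fingers, on their centre line; the grasp point (between the pads) lies 19 mm behind it; z points along the fingers, y is the line along which they close (so a half turn about z gives the same grasp; the last joint's range is limited). The gripper opens to 85 mm and grips with 20 to 120 N. Pads are 22 mm wide; open, the fingers measure 114 mm over their backs; the gripper's body (76 mm by 85 mm) begins 54 mm behind the grasp point. The pads swing forward as they close: fully open they stand 13 mm farther back than shut.
Start: joints at [1.435, 0.255, 0.108, 0, -1.424, -0.285], TCP at [0.225, 0.502, 0.231] pointing down, gripper open.
Joint ranges: [-2.95, 2.95], [-1.21, 1.97], [-1.09, 1.5], [-2.87, 1.71], [-2.94, -0.07], [-3.05, 3.05]. Speed limits (rad/s): [2.57, 2.57, 3.14, 3.14, 3.14, 3.14].

### API

Orientations are given as a 3x3 rotation matrix whose columns are the frame's x, y, z axes.
In Python, from plant import r gives the robot as it stands. Calls block until the motion is done:
- r.movep(position, orientation): joint-space move of the TCP to a pose.
- r.move_straight(position, orientation=None, v=0.15): straight line of the TCP; orientation=None keeps the orientation; v is the mean speed in m/s.
- r.movej(angles): joint-space move.
- r.grip(opening, grasp_force=None): finger opening in m; grasp_force is the grip in N (None keeps the last); returns when the fingers have stopped.
- r.hold(seconds).
- r.inverse_kinematics(position, orientation): joint angles nearest the present ones, or None.
- r.camera(name): name is "scene" or "top" or "wrist"; returns the picture (400x640x3 uint8, red, green, blue); there is no depth.
- r.get_calibration(name): a dict with "intrinsics" (3x3 intrinsics, pixels), "T" (4x4, takes a point from camera to world coordinates); the wrist camera has in their place "mount" (4x4, takes a point from camera to tool coordinates, whose origin is the TCP and whose axes are the flange's). Camera axes: x right, y down, z forward; pixel columns grow to the right and rows downward; lengths in m; the calibration is good to about 2 mm. A picture is of the moment at which its call begins: read the wrist's pose just before it. get_calibration takes no time and is no camera call.
A pose or a line that the arm cannot do raises r.IKError and nothing moves.
- r.sign_off(): hands the job in; it is judged then, once.
Readings, each from a call of its own:
- r.get_t(): time.
- r.get_joints(): joint angles.
- r.get_dq(): joint speeds.
- r.get_effort(): joint torques, N m.
- r.get_eef_pos(): TCP position.
- r.get_eef_rot(): TCP orientation.
- r.get_ft_force(): force on the tool from outside, world axes, zero at the start.
- r.get_moment(): the same for the moment, N m.
- r.get_gripper_width(): finger opening in m.
- r.get_gripper_force(): force on a finger pad.
Only numpy, scipy, OpenCV 4.12 (cv2) and the standard library are available. Lean on these libraries where they do the work, as an engineer would, in place of code of your own. Each camera call takes 0.05 s, during which the arm holds its last target. There are 200 camera calls.

## Working session

There is one attempt and no reset: what is moved stays moved. The work goes in short steps, each a Python script; the robot and the scene stay as the last script left them, time stands still between calls to the robot, and variables do not carry over. Pictures are saved under pics/ and viewed, at most 10 in all, crops included, and the job is handed in when it is done.

```bash
ls; mkdir -p pics
python3 - <<'E'
from plant import r
import cv2,numpy as np
np.set_printoptions(precision=4,suppress=True)
for n in("top","scene"):
    cv2.imwrite(f"pics/{n}0.png",r.camera(n)[:,:,::-1]); c=r.get_calibration(n); print(n,c["intrinsics"],c["T"])
print(r.get_t(),r.get_ft_force(),r.get_eef_rot())
E
```

```text
pics
top [[420.2475   0.     321.5574]
 [  0.     420.2475 196.5758]
 [  0.       0.       1.    ]] [[ 0.0201 -0.9961  0.0854  0.4288]
 [-0.9996 -0.0183  0.0219 -0.208 ]
 [-0.0203 -0.0858 -0.9961  0.9274]
 [ 0.      0.      0.      1.    ]]
scene [[489.9024   0.     320.2426]
 [  0.     489.9024 203.8925]
 [  0.       0.       1.    ]] [[ 0.8163 -0.4081  0.4088  0.0778]
 [-0.5775 -0.5937  0.5604 -0.7861]
 [ 0.014  -0.6936 -0.7203  0.8067]
 [ 0.      0.      0.      1.    ]]
0.1 [-0.0732 -0.6494  0.1287] [[ 0.9127 -0.4086 -0.0006]
 [-0.4086 -0.9127 -0.0016]
 [ 0.0001  0.0017 -1.    ]]
```

View pics/top0.png

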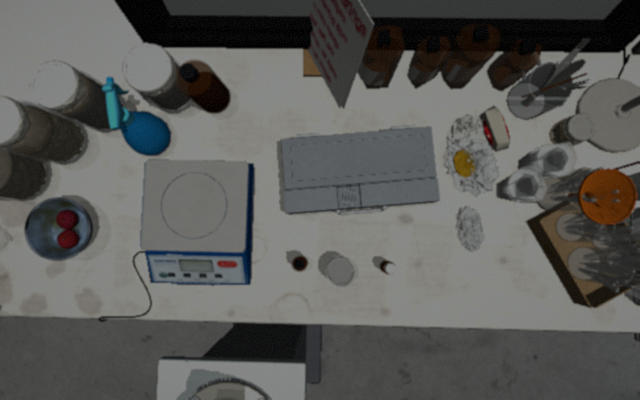

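View pics/scene0.png

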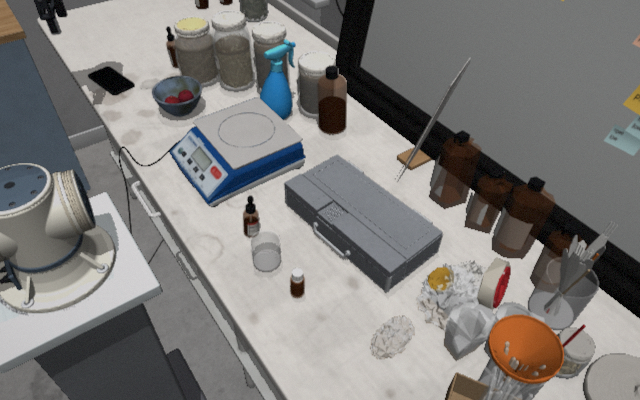

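The top view shows the grey case at u≈280–438, v≈128–213. The rail is in front (v≈183–212), with a possible notch at u≈337–361. The bottles and cup are at about (299,262), (338,268) and (386,266).

```bash
cat > h.py <<'E'
from plant import r
import cv2,numpy as np
np.set_printoptions(precision=4,suppress=True)
def ray(n,u,v,z):
    c=r.get_calibration(n); d=c["T"][:3,:3]@np.linalg.solve(c["intrinsics"],[u,v,1.]); o=c["T"][:3,3]
    return o+d*(z-o[2])/d[2]
E
python3 - <<'E'
from h import *
a=cv2.imread("pics/top0.png")[120:220,270:450]
a=cv2.resize(a,None,fx=4.4,fy=4.4,interpolation=cv2.INTER_CUBIC)
a=cv2.normalize(a,None,0,400,cv2.NORM_MINMAX)
cv2.imwrite("pics/topc.png",a)
E
```

```text
(no output)
```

View pics/topc.png

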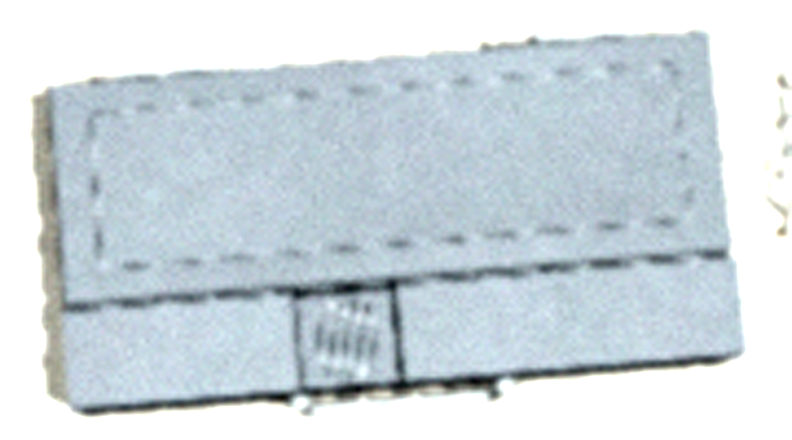

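The crop shows the rail corners at about (65,303), (80,410), (742,355) and (725,255), and a notch at x≈297–402, left of the middle. I'll turn these into world coordinates.

Run:
```python
from h import *
P={}
for k,(u,v) in dict(RL=(65,303),FL=(80,410),FR=(742,355),RR=(725,255),NL=(299,342),NR=(400,335)).items():
    P[k]=ray("top",270+(u+.5)/4.4-.5,120+(v+.5)/4.4-.5,.07); print(k,P[k])
print(np.linalg.norm(P["FL"]-P["FR"]),np.linalg.norm(P["FL"]-P["RL"]))
ey=P["FL"]-P["FR"]; ey/=np.linalg.norm(ey); ex=np.array([ey[1],-ey[0],0])
m=(P["FL"]+P["FR"])/2+ex*.023
print("mid",m,"ey",ey,"yaw",np.arctan2(ex[1],ex[0]))
for k in P: print(k,(P[k]-m)@ex,(P[k]-m)@ey)
for n,u,v,z in(("brown",190,73,.2),("drop",299,262,.11),("cup",340,270,.066),("vial",386,266,.071),("spray",110,85,.2),("balNE",250,162,.08)): print(n,ray("top",u,v,z))
# which yaw reachable
for s in(1,-1):
  for a in (0,1):
    y=s*(ey if a==0 else ex); z=np.array([0,0,-1.]); R=np.stack([np.cross(y,z),y,z],1)
    for d in(.14,-.06): print(s,a,d,r.inverse_kinematics(m+ey*d+[0,0,.05],R),r.inverse_kinematics(m+ey*d+[0,0,-.014],R) is not None)
```

```text
RL [ 0.5176 -0.1124  0.07  ]
FL [ 0.4678 -0.1208  0.07  ]
FR [ 0.4991 -0.4268  0.07  ]
RR [ 0.5456 -0.4191  0.07  ]
NL [ 0.5014 -0.2219  0.07  ]
NR [ 0.5055 -0.2688  0.07  ]
0.30761206206797914 0.05054628612929007
mid [ 0.5063 -0.2714  0.07  ] ey [-0.1018  0.9948  0.    ] yaw 0.10201902469896185
RL 0.0274416240319325 0.15705712415557732
FL -0.022999999999999972 0.1538060310339896
FR -0.022999999999999965 -0.1538060310339896
RR 0.024020195237803146 -0.15088797006128418
NL 0.0001068759023008653 0.0497510006881831
NR -0.0005561748598887052 0.0027293106000614298
brown [0.7094 0.0486 0.2   ]
drop [ 0.3715 -0.149   0.11  ]
cup [ 0.3541 -0.2294  0.066 ]
vial [ 0.3645 -0.3216  0.071 ]
spray [0.6854 0.1923 0.2   ]
balNE [ 0.5698 -0.0415  0.08  ]
1 0 0.14 [ 0.0455  0.2395 -0.2039  0.     -1.1274 -1.5143] True
1 0 -0.06 [-0.3178  0.4253  0.0674  0.     -1.2129 -1.151 ] True
1 1 0.14 None False
1 1 -0.06 [-0.3178  0.4253  0.0674  0.     -1.2129 -2.7218] True
-1 0 0.14 [ 0.0455  0.2395 -0.2039  0.     -1.1274  1.6273] True
-1 0 -0.06 [-0.3178  0.4253  0.0674  0.     -1.2129  1.9906] True
-1 1 0.14 [ 0.0455  0.2395 -0.2039  0.     -1.1274  0.0565] True
-1 1 -0.06 [-0.3178  0.4253  0.0674  0.     -1.2129  0.4198] True
```

```bash
cat >> h.py <<'E'
M=np.array([.5063,-.2714,.07]); EY=np.array([-.1018,.9948,0]); EX=np.array([.9948,.1018,0])
Z=np.array([0,0,-1.]); R=np.stack([np.cross(EY,Z),EY,Z],1)
def P(y,dz,x=0): return M+EX*x+EY*y+[0,0,dz]
def ft(n=4):
    f=[]
    for _ in range(n): f.append(r.get_ft_force()); r.hold(.01)
    f=np.mean(f,0); return np.array([f@EX,f@EY,f[2]])
def pose():
    p=r.get_eef_pos()-M; return np.array([p@EX,p@EY,p[2]])
E
python3 - <<'E'
from h import *
r.grip(0)
r.move_straight(P(.138,.14),R,v=.25)
r.move_straight(P(.138,.02),v=.12); r.hold(.2)
print(r.get_t(),pose(),ft(8),r.get_gripper_width())
t=r.get_t(); f=[]
for _ in range(8): f.append(r.get_ft_force()[2]); r.hold(.02)
print(f,r.get_t()-t)
cv2.imwrite("pics/w1.png",r.camera("wrist")[:,:,::-1])
E
```

```text
5.125 [0.0004 0.138  0.0206] [-0.0125 -0.2172  0.201 ] -4.507882418282801e-05
[np.float64(-0.44425607923427285), np.float64(0.004583847520264021), np.float64(-0.02533940965506796), np.float64(0.12027245067730113), np.float64(0.5510053107929082), np.float64(-0.12407168803767345), np.float64(-0.6283512192495032), np.float64(-0.19122583447359895)] 0.1333000000000002
```

View pics/w1.png

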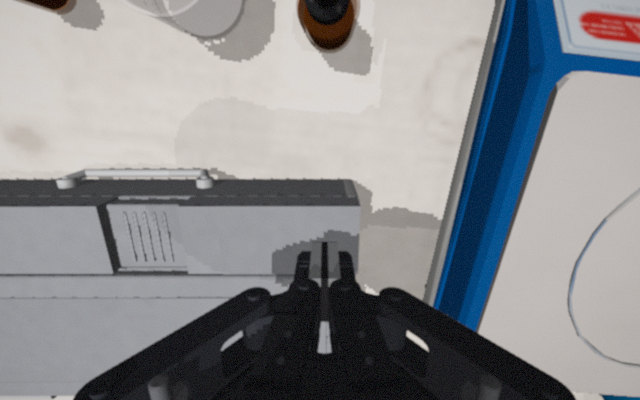

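The wrist view shows the rail between v≈205 and 273, its left end at u≈358, and the notch at u≈103–187. I'll cast these onto the rail plane as a cross-check, then start the touch.

Run:
```python
from h import *
c=r.get_calibration("wrist"); Rt=r.get_eef_rot(); p=r.get_eef_pos(); K=c["intrinsics"]; Mt=c["mount"]
o=p+Rt@Mt[:3,3]
for n,u,v in(("FL",358,205),("RL",358,273),("NLf",184,205),("NLr",187,272),("NRf",98,205),("NRr",117,274)):
    d=Rt@Mt[:3,:3]@np.linalg.solve(K,[u,v,1.]); q=o+d*(.07-o[2])/d[2]-M; print(n,q@EX,q@EY)
r.move_straight(P(.138,.006),v=.05); f0=ft(10); print("f0",f0)
z=.006
while z>-.004:
    z-=.0005; r.move_straight(P(.138,z),v=.02); f=ft(4)-f0
    if f[2]>1.: break
print("touch",z,pose(),f,r.get_t())
r.hold(.1); print(ft(6)-f0,r.get_t())
np.save("f0.npy",f0)
```

```text
FL -0.02272577949211326 0.157785261896309
RL 0.023309561541443563 0.15944657552074193
NLf -0.02270387321543917 0.05533577410919632
NLr 0.02262567845524477 0.05044845942335927
NRf -0.02269303740487806 0.004659739187388082
NRr 0.024114229047939646 0.005479138000637405
f0 [ 0.1913 -0.0419  0.1749]
touch -1.734723475976807e-18 [0.0001 0.138  0.0001] [-0.2842  0.0069  1.0827] 9.2917
[-0.655  -0.1399  1.2933] 9.4417
```

Run:
```python
from h import *
f0=np.load("f0.npy"); z=-.0002; y=.138; L=[]; lost=0
while y>.0 :
    y-=.003; r.move_straight(P(y,z),v=.025); f=ft(4)-f0; L.append([y,z,*f])
    if abs(f[1])>10 or f[2]>12: print("stop force"); break
    z+=np.clip((f[2]-2.)*.00012,-.0004,.0004)
    lost=lost+1 if f[2]<.5 and y<.1 else 0
    if lost>=2 and z<-.0012: break
    if r.get_t()>32: print("time"); break
L=np.array(L); print(L[::3]*[1e3,1e3,1,1,1]); print("last",L[-4:]*[1e3,1e3,1,1,1]); print(pose(),r.get_t())
```

```text
[[135.      -0.2     -0.1787   1.5707   3.2673]
 [126.       0.2542  -0.0938  -0.3813   1.4771]
 [117.       0.0418  -0.0127   0.1322   1.705 ]
 [108.       0.1886   0.0617   0.5001   2.3136]
 [ 99.       0.048   -0.3405   0.796    2.6365]
 [ 90.       0.1008  -0.0399   0.0478   2.4633]
 [ 81.       0.1787  -0.3168  -0.2357   1.575 ]
 [ 72.       0.0876   0.0389   1.0317   2.5747]
 [ 63.       0.1109   0.202    0.5593   2.3462]
 [ 54.       0.0786  -0.1172   0.9661   2.4494]
 [ 45.       0.1643   0.0487   0.1325   1.0796]
 [ 36.      -0.5157  -0.299    0.516   -0.4992]]
last [[39.     -0.2374  0.1733  0.2026 -0.3187]
 [36.     -0.5157 -0.299   0.516  -0.4992]
 [33.     -0.8156 -0.235  -0.0481 -0.1435]
 [30.     -1.0728  0.0253 -0.0302 -0.511 ]]
[-0.      0.0299 -0.0011] 20.2417
```

The fingertip dropped off the rail at y≈39–42 mm, which matches the notch seen by camera (middle at about 28.5 mm). Next I'll press the key.

Run:
```python
from h import *
f0=np.load("f0.npy"); y=.0285; L=[]
r.move_straight(P(y,-.0015),v=.02); r.move_straight(P(y,-.004),v=.02)
z=-.004
while z>-.0165:
    z-=.0004; r.move_straight(P(y,z),v=.02); f=ft(3)-f0; L.append([z*1e3,pose()[2]*1e3,*f])
    if f[2]>12 or np.hypot(f[0],f[1])>8: break
    if r.get_t()>45: break
print(np.array(L)[::2],L[-1],pose(),r.get_t())
cv2.imwrite("pics/s1.png",r.camera("scene")[:,:,::-1])
```

```text
[[ -4.4     -4.3919  -0.4537  -0.1273  -0.6149]
 [ -5.2     -5.235   -0.4409   0.2655  -0.3084]
 [ -6.      -5.8824  -0.2582  -0.2135   0.0171]
 [ -6.8     -6.6867  -1.1721   0.9798   3.197 ]
 [ -7.6     -7.5865  -0.3517   0.2808   3.0401]
 [ -8.4     -8.3898  -0.3269   0.2965   2.5166]
 [ -9.2     -9.1716   0.2165  -0.0191   3.4166]
 [-10.     -10.0182   0.4338  -0.2032   3.4397]
 [-10.8    -10.8028   0.292   -0.3896   2.5826]
 [-11.6    -11.6068  -0.0047  -0.5353   3.3905]
 [-12.4    -12.422    0.6708  -0.6912   3.4479]
 [-13.2    -13.1871   0.9536  -1.1329   3.3089]
 [-14.     -13.924    0.4724  -0.4837   4.4635]
 [-14.8    -13.9628  -1.1028   0.7496   9.6781]
 [-15.6    -14.0137  -2.7852   2.6454  14.4027]] [-15.599999999999989, np.float64(-14.013691383567311), np.float64(-2.7852225013597454), np.float64(2.6454182555501493), np.float64(14.402694930111332)] [ 0.0001  0.0284 -0.014 ] 28.7417
```

Firm stop at 14 mm. Now I'll draw clear and check the lid.

Run:
```python
from h import *
r.move_straight(P(.0285,-.010),v=.03); r.move_straight(P(.0285,.03),v=.06); r.move_straight(P(.0285,.16),v=.12)
r.move_straight(P(.14,.2,-.12),v=.2); r.hold(.3)
print(pose(),ft(6),r.get_t())
a=r.camera("scene"); t=r.camera("top"); cv2.imwrite("pics/s2.png",a[:,:,::-1])
b=cv2.imread("pics/scene0.png")
v=np.hstack([cv2.resize(x[140:300,220:460],None,fx=1.66,fy=2.2) for x in (b,a[:,:,::-1])]); cv2.imwrite("pics/cmp.png",v); print(v.shape)
cv2.imwrite("pics/top2.png",t[:,:,::-1])
```

```text
[-0.1198  0.1397  0.1996] [-0.0457 -0.2044 -0.0858] 32.5167
(352, 796, 3)
```

View pics/cmp.png

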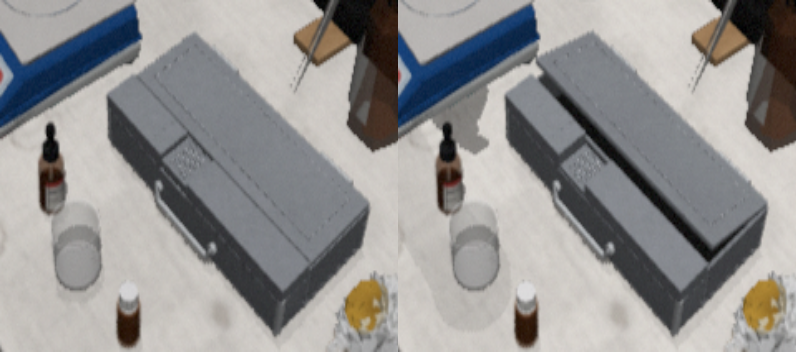

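The before/after crop shows the lid ajar, the key sunk at about (585,163), and the bottles and cup where they were.

```bash
python3 -c "
from plant import r
print(r.sign_off())"
```

```text
the job is handed in; nothing more can be done
None
```

The job is handed in: I touched the rail near its left end, swept right to the notch (about 28 mm left of the middle), and pressed the key to its firm stop, peaking at about 14 N; after I drew clear, the lid stood ajar and the bottles and cup looked unmoved, at about 33 s.

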